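Put the cup away in the catch-locked tip-out bin

ROBOT

A 6-joint arm with a two-finger parallel gripper is mounted at the origin on the work surface. World frame = base frame: x ahead of the robot, y to its left, z up, the work surface at z = 0. Lengths are in mm, angles in rad, forces in N, time in s.
With the tool pointing down it reaches from about 275 to 1000 mm from the base axis. Payload 8.4 kg.
Tool frame: the origin (TCP) lies midway between the tips of the shut fingers; the grasp point (between the pads) lies 19 mm behind it; z points along the fingers, y is the line along which they close (so a half turn about z gives the same grasp; the last joint's range is limited). The gripper opens to 85 mm and grips with 20 to 120 N. Pads are 22 mm wide; open, the fingers measure 114 mm over their backs; the gripper's body (76 mm by 85 mm) begins 54 mm behind the grasp point. The pads swing forward as they close: fully open they stand 13 mm farther back than shut.
Start: joints at [1.199, 0.353, 1.633, -0, 1.155, -0.002], TCP at [225.892, 582.753, 231.281] pointing down, gripper open.
Joint ranges: [-2.63, 2.63], [-0.92, 2.1], [0.06, 2.66], [-1.3, 4.44], [0, 2.69], [-3.02, 3.02]. Speed limits (rad/s): [2.22, 2.22, 2.79, 3.14, 3.14, 3.14].

INTERFACE

Orientations are given as [roll, pitch, yaw] about the fixed x, y, z axes, in that order (R = Rz(yaw) Ry(pitch) Rx(roll)).
In Python, from rig import telemetry, optics, r gives the robot as it stands.
- The arm moves only by the tool play_rows, never from a script. Its arguments are lists of equal length, an entry for each row: "dp": the shift along the tool's x, y, z in units of 40 mm (1.0 is 40 mm), a list of three; "rot": the turn, a rotation vector about the tool's x, y, z in units of 6 degrees (1.0 is 6 degrees), a list of three. In form: {"dp": [[tx, ty, tz], ...], "rot": [[ax, ay, az], ...]}. A call has 1 to 5 rows; each row is the pose to reach, as a shift and turn from the pose commanded when the call began, along the tool's axes at that moment; what a row does not reach only later rows make up. A row lasts 1/12 s, in which the tool goes at most 41.7 mm and 7.16 degrees, less where a joint would pass 70% of its speed; a pose out of reach is approached as far as the arm can. A call with a gripper value outside its range is refused whole. "fingers" is the opening, from 0 (shut) to 1 (fully open), set as the call begins (left out, the last holds). The fingers move at their own pace and stop on an object; "grip_force" is the grip in N (left out, the last holds). Time passes only in rows, so rows that repeat a pose let the fingers close. It gives the time, the measured TCP pose, the force, the opening and the grip force at its end, in the units of the state.
- telemetry.sense(): the state, without advancing time (a new reading comes with each control period).
- optics.grab_frame(name): name is "scene" or "top"; returns a dict with "color" (400x640x3 uint8, red, green, blue), "mtx" (3x3 intrinsics, pixels), "D" ([k1, k2, p1, p2, k3] as OpenCV has them; the pictures are not rectified), "R" (3x3) and "t" (3): a world point X has camera coordinates R X + t. Camera axes: x right, y down, z forward; pixel columns grow to the right and rows downward; lengths in mm; the calibration is good to about 2 mm. A picture is of the moment at which its call begins. There is no depth.
- r.sign_off(): hands the job in; it is judged then, once.
The state is a dict: "clock": time; "qpos": joint angles; "qvel": joint speeds; "joint_efforts": joint torques, N m; "eef_pos": TCP position; "tcp_rot": TCP orientation; "contact_force": force on the tool from outside, world axes, zero at the start; "wrist_torque": the same for the moment, N m; "opening": opening from 0.0 (shut) to 1.0 (fully open); "grasp_force": force on a finger pad.
Only numpy, scipy, OpenCV 4.12 (cv2) and the standard library are available. Lean on these libraries where they do the work, as an engineer would, in place of code of your own. Each camera call takes 0.05 s, during which the arm holds its last target. There are 200 camera calls.

TASK

Put the red cup away in the tip-out bin of the green food safe: squeeze the hidden yellow catch plate through the gap behind the top of the bin's front while you pull, and tip the bin fully open; set the cup down inside (not dropped in from high up) and let go of it; then push the bin shut so that its catch snaps back in. Leave the bowl, the canister, the ladle, the paddle and the small pot where they are.

Things in the scene. Friction and masses are not known exactly. Their poses are not given: they have to be found in the camera images.
- bin (a joint): tip-out bin in the front of the green safe, hinged along its lower front edge (axis 30 mm above the slab). 0 = shut: its white front leans 20 degrees from vertical, top edge out to the front; grows as the top is pulled further out, to the stop at 0.40 rad (leaning 43 degrees). Latched it has under 0.03 rad of play; unlatched it moves with 1 to 2 N at its top edge and stays where left
- catch (a joint): yellow rocker catch on the back of the bin's front. 0 = released (hook behind a fixed bar, holds the bin); grows to 0.26 rad as its plate is squeezed towards the front; from about 0.12 the hook is clear. Sprung: the plate needs 2 to 7 N. When the bin is pushed shut the hook rides over the bar and snaps in by itself (about 3 N at the top edge, felt from 0.14 rad of the bin)
- bin_frame (a point): frame turning with the bin: origin mid-way along the hinge axis, on the inner face of the bin's front; y along the hinge, z up along the leaning front, x into the bin, square to the front (z leans 20 degrees with the bin shut). The front is a plate x -12 to 0, y -130 to 130, z 0 to 140 mm. The roof's edge is at x = 89, z = 143 mm with the bin shut, x = 138, z = 97 mm with it open
- bin_floor (a point): centre of the bin's floor, on its top (bin frame x 52, y 0, z 6 mm; same axes). Floor x 0 to 105 mm, sloping down to the front at all times, so that a cup leans on the front; rear lip at x = 105 mm up to z = 50 mm; side walls at y = -127 and 127 mm, up to z = 85 mm. The catch is at y = 60 to 110 mm (bin frame); the rest is free for the cup
- catch_plate (a point): point on the back of the yellow catch plate where it is squeezed, mid-width, 14 mm below its upper edge: bin frame x = 31, y = 85, z = 120 mm released, x = 16 mm squeezed. Plate 50 mm wide along y; bin front and plate measure 43 mm over both, 28 mm squeezed. A 12 mm wide hook arm runs back under it (y = 85, x 20 to 86, top at z = 76 mm): keep fingertips above z = 90 mm
- safe: green steel food safe, fixed to the slab: 200 mm deep, 300 mm wide, roof top 205 mm high, three spice jars wired to the rear of the roof up to 280 mm. Origin under its centre, front faces its -x; the bin's hinge is 100 mm in front of the origin
- cup: red plastic cup, empty, standing upright: 95 mm high, round, 62 mm across the rim and 50 mm at the foot, wall 3 mm, 0.07 kg. Origin at the centre of its underside, z up its axis. (A 510 mm wide, 230 mm high mitad stands along the left side of the slab, all beyond y = 0.44 m)
- cup_mid (a point): point on the cup's axis, half way up (47 mm above its underside)
- bowl: blue ceramic bowl, 110 mm across, 50 mm high; origin under its centre. Leave it
- canister: white plastic canister with a blue twist cap, 80 mm across, 140 mm high; origin under its centre. Leave it
- ladle: stainless ladle lying on the slab: scoop 76 mm across and 30 mm high, handle 210 mm long towards its -x; origin under the scoop. Leave it
- paddle: wooden paddle lying flat, 9 mm thick: blade 130 x 75 mm to its +x, handle 140 mm to its -x; origin under where they meet. Leave it
- pot: small terracotta pot with a steel lid, 72 mm across, 100 mm high; origin under its centre. Leave it
Mind the look-alikes: they are no part of the job. Several things look just like the cup: the one meant starts farthest from the robot's base.

How it is judged (in metres and radians):
On the way, in this order (a step that is already met when the one before it is completed fails the run):
1. the bin is tipped fully open (past 0.36 rad) (value of joint bin above 0.36 rad), for 0.2 s.
2. the cup rests inside the open bin, let go (x of cup_mid in the frame of bin_frame between 0 and 0.1 m and y of cup_mid in the frame of bin_frame between -0.125 and 0.125 m and z of cup_mid in the frame of bin_frame between 0 and 0.09 m and value of joint bin above 0.25 rad and contact force between the fingers and cup below 0.1 N and linear speed of cup below 0.05 m/s), for 0.3 s.
At the end, for the whole second after the job is handed in: The cup lies at rest inside the bin (its middle between the bin's front, floor, sides and rear lip), the bin is shut (under 0.035 rad) and its catch has snapped back in (under 0.04 rad) (x of cup_mid in the frame of bin_frame between 0 and 0.1 m and y of cup_mid in the frame of bin_frame between -0.125 and 0.125 m and z of cup_mid in the frame of bin_frame between 0 and 0.09 m and value of joint bin below 0.035 rad and value of joint catch below 0.04 rad and linear speed of cup below 0.03 m/s); the robot touches nothing.
It fails at once if a bystander (bowl, canister, ladle, paddle, small pot) is shifted by more than 40 mm (distance of any of bowl, canister, ladle, paddle, pot from where it was at the start of the episode above 0.04 m).
It fails at once if the bowl, canister or small pot is tipped over (angle between any of bowl, canister, pot's own z axis and vertical above 0.5 rad).
It fails at once if the cup is dropped from high up or thrown (faster than 1.5 m/s) (linear speed of cup above 1.5 m/s).
It also fails if it takes over 64 s, if anything falls off the work surface, if the arm or the gripper's body presses on something with over 40 N, if the wrist force passes 120 N, or if a joint passes its speed limit or range.

## Working session

There is one attempt and no reset: what is moved stays moved. The work goes in short steps, Python scripts to look and compute and a tool call to move; the robot and the scene stay as the last step left them, time stands still between calls to the robot, and variables do not carry over. Pictures are saved under pics/ and viewed, at most 13 in all, crops included, and the job is handed in when it is done.

Besides the shell and the picture viewer there is one more tool, called after "Request:" as name(argument=value, ...) on one line, values as JSON. play_rows: Moves the arm, as the interface text tells. Its arguments: {"type":"object","properties":{"dp":{"type":"array"},"rot":{"type":"array"},"fingers":{"type":"number"},"grip_force":{"type":"number"}},"required":["dp","rot"]}

```bash
ls; mkdir -p pics; python3 - <<'E'
from rig import telemetry, optics, r
import cv2
for n in("scene","top"):
    f=optics.grab_frame(n); cv2.imwrite(f"pics/{n}0.png",f["color"][:,:,::-1])
    print(n,f["mtx"],f["D"],f["R"],f["t"])
print(telemetry.sense())
E
```

```text
pics
scene [[400.96696131   0.         322.37546164]
 [  0.         400.96696131 199.0139211 ]
 [  0.           0.           1.        ]] [-0.05227683  0.          0.          0.          0.        ] [[-0.87160684  0.49016767 -0.00609734]
 [ 0.35111094  0.61556222 -0.70555245]
 [-0.34208571 -0.61710518 -0.70863147]] [ 442.63943231 -104.78511476 1508.53081756]
top [[467.19991433   0.         313.75744235]
 [  0.         467.19991433 201.0853807 ]
 [  0.           0.           1.        ]] [-0.11988446  0.          0.          0.          0.        ] [[ 0.0056461  -0.99997128 -0.00505581]
 [-0.99767131 -0.00528931 -0.06799978]
 [ 0.06797109  0.00542797 -0.99767253]] [  -2.50171787  511.8467009  1477.43746216]
{'clock': 0.1, 'qpos': array([ 1.19860986e+00,  3.53594280e-01,  1.63402144e+00,  4.46879727e-06,
        1.15519759e+00, -2.43326497e-03]), 'qvel': array([ 0.00114961,  0.000329  , -0.00325286,  0.00049966,  0.00066394,
       -0.00060686]), 'joint_efforts': array([-2.66444309e-03, -6.06354475e+01, -3.42815959e+01, -1.70467283e-04,
        4.08781314e-03,  3.87839998e-05]), 'eef_pos': array([225.7367172 , 582.37631622, 230.64353893]), 'tcp_rot': array([-3.14037201e+00, -7.05635507e-06,  2.77183765e+00]), 'contact_force': array([-1.06856545, -0.28550021,  0.62740017]), 'wrist_torque': array([0.04400385, 0.02713888, 0.03849358]), 'grasp_force': 0.0, 'opening': 1.0025180913259786}
```

View pics/scene0.png

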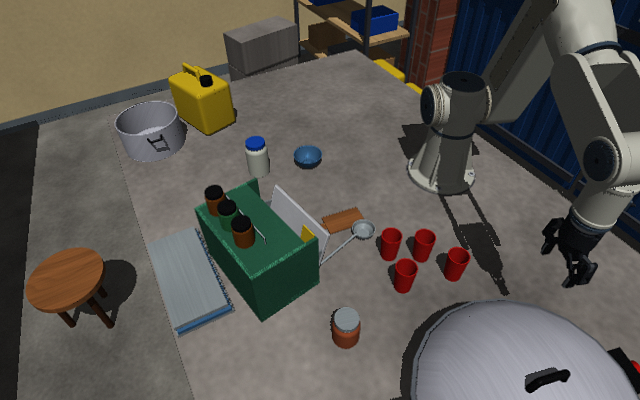

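View pics/top0.png

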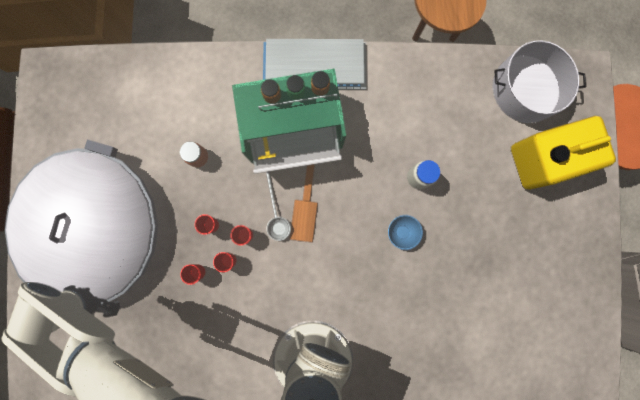

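Scene: safe at about (290,130) in top, with the bin's white front on the robot side (250,168)-(340,155) and the yellow catch at (266,150). Cup candidates (top): A (205,224), B (241,235), C (224,262), D (191,274).

```bash
cat > h.py <<'E'
from rig import telemetry, optics, r
import cv2, numpy as np
from scipy.spatial.transform import Rotation as Ro
np.set_printoptions(precision=3,suppress=True)
def ray(f,uv,z):
    n=cv2.undistortPoints(np.array([[uv]],float),f["mtx"],f["D"])[0,0]
    d=f["R"].T@np.r_[n,1]; c=-f["R"].T@f["t"]
    return c+d*(z-c[2])/d[2]
def proj(f,X):
    return cv2.projectPoints(np.atleast_2d(np.array(X,float)),cv2.Rodrigues(f["R"])[0],f["t"],f["mtx"],f["D"])[0][:,0]
E
python3 - <<'E'
from h import *
f=optics.grab_frame("top"); c=f["color"]
im=cv2.resize(c[60:300,170:360],None,fx=2.5*1.0,fy=2.5,interpolation=cv2.INTER_CUBIC)
s=optics.grab_frame("scene"); im2=cv2.resize(s["color"][170:320,190:340],None,fx=3,fy=3,interpolation=cv2.INTER_CUBIC)
cv2.imwrite("pics/top1.png",im[:,:,::-1]); cv2.imwrite("pics/sc1.png",im2[:,:,::-1])
# red blobs
hsv=cv2.cvtColor(c,cv2.COLOR_RGB2HSV)
for g,n in((f,"top"),(s,"scene")):
    h=cv2.cvtColor(g["color"],cv2.COLOR_RGB2HSV)
    m=(((h[...,0]<6)|(h[...,0]>174))&(h[...,1]>150)&(h[...,2]>60)).astype(np.uint8)
    k,_,st,ce=cv2.connectedComponentsWithStats(m)
    for i in range(1,k):
        if st[i,4]>60: print(n,st[i],ce[i])
for uv in((205,222),(241,234),(224,261),(191,273)):
    p=ray(f,uv,95); print(uv,p,np.hypot(*p[:2]))
E
```

```text
top [214 253  20  19  91] [226.44  262.846]
top [181 265  21  19 138] [192.964 273.616]
scene [381 228  21  33 527] [390.249 243.017]
scene [413 229  23  34 516] [423.275 244.419]
scene [446 247  24  35 554] [456.486 262.948]
scene [395 258  23  35 589] [404.72  274.351]
(205, 222) [440.909 331.039  95.   ] 551.3506622023624
(241, 234) [405.381 219.891  95.   ] 461.17850597419505
(224, 261) [323.211 270.749  95.   ] 421.62786316310763
(191, 273) [285.473 371.809  95.   ] 468.7607900038292
```

View pics/top1.png

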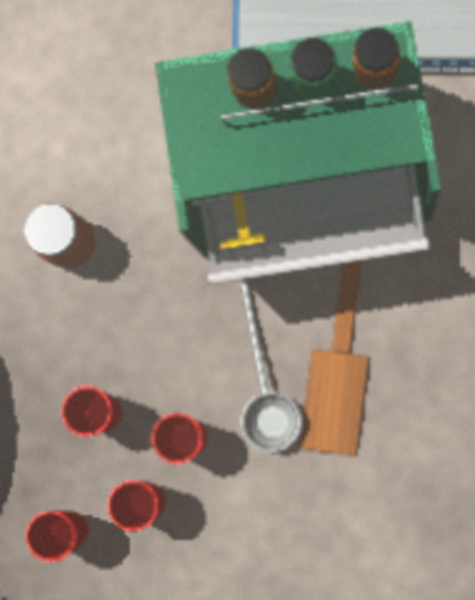

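View pics/sc1.png

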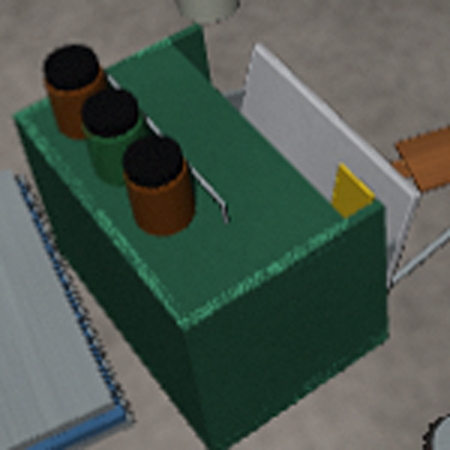

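Cup A (top 205,224) is the farthest from the base (551 mm against 469, 461 and 422), and the crop confirms it as the upper-left of the four. Next I fit the safe pose.

```bash
cat >> h.py <<'E'
def bin2safe(p,a=0.0):
    t=np.radians(20)+a; p=np.atleast_2d(np.array(p,float))
    x=np.array([np.cos(t),0,np.sin(t)]);z=np.array([-np.sin(t),0,np.cos(t)])
    return np.array([-100,0,30])+p[:,:1]*x+p[:,1:2]*[0,1,0]+p[:,2:]*z
def safe2w(p,s):
    return Ro.from_euler('z',s[2]).apply(np.atleast_2d(np.array(p,float)))+[s[0],s[1],0]
E
python3 - <<'E'
from h import *
from scipy.optimize import least_squares
f=optics.grab_frame("top"); s=optics.grab_frame("scene")
T=[[157,63],[410,22],[209,275],[428,240]]
A=[np.array(p)/2.5+[170,60] for p in T]
S=[[258,45],[415,193],[187,323],[17,117]]
B=[np.array(p)/3+[190,170] for p in S]
fr=bin2safe([[-6,130,140],[-6,-130,140]])
pt=np.vstack([[[100,150,205],[100,-150,205]],fr]); ps=np.vstack([fr[[1]],fr[[0]],[[100,150,205],[100,-150,205]]])
res=lambda v:np.r_[(proj(f,safe2w(pt,v))-A).ravel(),(proj(s,safe2w(ps,v))-B).ravel()]
o=least_squares(res,[600,150,.15],x_scale=[100,100,.1],loss='soft_l1'); print(o.x,np.degrees(o.x[2]));print(res(o.x).reshape(-1,2))
v=o.x
# check: yellow plate upper edge mid
q=safe2w(bin2safe([[31,85,134],[31,60,134],[31,110,134]]),v)
print("plate",q,(proj(f,q)-[170,60])*2.5,(proj(s,q)-[190,170])*3)
print("cup",ray(f,(205.2,224.4),95), ray(s,(405,261.5),95))
E
```

```text
[758.038  73.541   0.169] 9.688846379593533
[[-1.334  0.369]
 [ 0.211 -0.157]
 [-0.148  2.486]
 [ 0.222  1.987]
 [-1.06  -1.013]
 [ 0.725  0.176]
 [-1.311  2.415]
 [-2.478 -0.966]]
plate [[628.697 137.688 166.521]
 [632.904 113.045 166.521]
 [624.489 162.331 166.521]] [[241.142 243.098]
 [262.337 239.574]
 [219.968 246.629]] [[354.274 178.809]
 [337.66  162.758]
 [371.314 195.266]]
cup [433.603 330.283  95.   ] [424.201 316.774  95.   ]
```

```bash
cat >> h.py <<'E'
SV=np.array([758.,73.5,0.169])
def binR(a=0.0,flip=0):   # tool z = -z_b, tool y = x_b
    t=np.radians(20)+a
    x=np.array([np.cos(t),0,np.sin(t)]);z=np.array([-np.sin(t),0,np.cos(t)]);y=np.array([0,1,0])
    return Ro.from_euler('z',SV[2]).as_matrix()@np.c_[y,x,-z]
def binP(p,a=0.0): return safe2w(bin2safe(p,a),SV)[0]
def goal(p,R):
    st=telemetry.sense(); Rc=Ro.from_euler('xyz',st['tcp_rot']).as_matrix()
    dp=Rc.T@(np.array(p)-st['eef_pos'])/40; rv=Ro.from_matrix(Rc.T@R).as_rotvec(degrees=True)/6
    print("goal",np.round(p,1),"dp",np.round(dp,2),"rot",np.round(rv,2))
E
python3 - <<'E'
from h import *
goal(binP([9.5,85,230]),binR())
E
```

```text
goal [576.4 128.7 249.4] dp [-12.27  -7.41  -0.45] rot [-3.03 -1.72  9.75]
```

Request:
play_rows(dp=[[-12.3, -7.4, -1], [-12.3, -7.4, -1], [-12.3, -7.4, -1], [-12.3, -7.4, -1], [-12.3, -7.4, -1]], rot=[[-3, -1.7, 9.8], [-3, -1.7, 9.8], [-3, -1.7, 9.8], [-3, -1.7, 9.8], [-3, -1.7, 9.8]], fingers=0.85)

```text
clock: 0.72
eef_pos: [354.0, 416.7, 246.0]
tcp_rot: [2.94, 0.044, 2.17]
contact_force: [-0.2, 0.4, -0.7]
opening: 0.853
grasp_force: 0.0
```

```bash
python3 - <<'E'
from h import *
goal(binP([9.5,85,230]),binR())
E
```

```text
goal [576.4 128.7 249.4] dp [-9.08  0.45  0.41] rot [-1.29 -0.72  4.07]
```

Request:
play_rows(dp=[[-9.1, 0.45, 0], [-9.1, 0.45, 0], [-9.1, 0.45, 0], [-9.1, 0.45, 0], [-9.1, 0.45, 0]], rot=[[-1.3, -0.7, 4.1], [-1.3, -0.7, 4.1], [-1.3, -0.7, 4.1], [-1.3, -0.7, 4.1], [-1.3, -0.7, 4.1]])

```text
clock: 1.13
eef_pos: [479.6, 251.6, 257.0]
tcp_rot: [2.793, -0.003, 1.738]
contact_force: [0.6, 1.1, -0.4]
opening: 0.85
grasp_force: 0.0
```

```bash
python3 - <<'E'
from h import *
goal(binP([9.5,85,230]),binR())
E
```

```text
goal [576.4 128.7 249.4] dp [-3.43  1.7   0.81] rot [-0.   -0.02 -0.02]
```

Request:
play_rows(dp=[[-3.4, 1.7, 0.6], [-3.4, 1.7, 0.6], [-3.4, 1.7, 0.6], [-3.4, 1.7, 0.6], [-3.4, 1.7, 0.6]], rot=[[0, 0, 0], [0, 0, 0], [0, 0, 0], [0, 0, 0], [0, 0, 0]])

```text
clock: 1.55
eef_pos: [577.0, 127.7, 257.8]
tcp_rot: [2.793, -0.001, 1.739]
contact_force: [-0.6, 0.4, 0.2]
opening: 0.854
grasp_force: 0.0
```

```bash
python3 - <<'E'
from h import *
st=telemetry.sense();print(st['eef_pos'])
goal(binP([9.5,85,160]),binR());goal(binP([9.5,85,99]),binR())
f=optics.grab_frame("top");s=optics.grab_frame("scene")
a=cv2.resize(f["color"][100:190,220:360],None,fx=3,fy=3,interpolation=cv2.INTER_CUBIC)
b=cv2.resize(s["color"][150:270,250:390],None,fx=3,fy=3,interpolation=cv2.INTER_CUBIC)
im=np.zeros((640,420,3),np.uint8);im[:270]=a;im[275:635]=b
# predicted model points
for img,off,F in((0,(220,100),f),(275,(250,150),s)):
    for p in([-12,130,140],[-12,-130,140],[0,130,140],[0,-130,140],[31,60,134],[31,110,134]):
        u=(proj(F,binP(p))[0]-off)*3+[0,img]; cv2.circle(im,tuple(int(k) for k in u),2,(255,0,255),-1)
    u=(proj(F,st['eef_pos'])[0]-off)*3+[0,img]; cv2.circle(im,tuple(int(k) for k in u),3,(0,255,255),-1)
cv2.imwrite("pics/c2.png",im[:600,:,::-1])
E
```

```text
[576.958 127.724 257.819]
goal [600.  132.8 183.6] dp [ 0.03 -0.08  1.94] rot [-0.   -0.01 -0.01]
goal [620.6 136.3 126.3] dp [ 0.03 -0.08  3.47] rot [-0.   -0.01 -0.01]
```

View pics/c2.png

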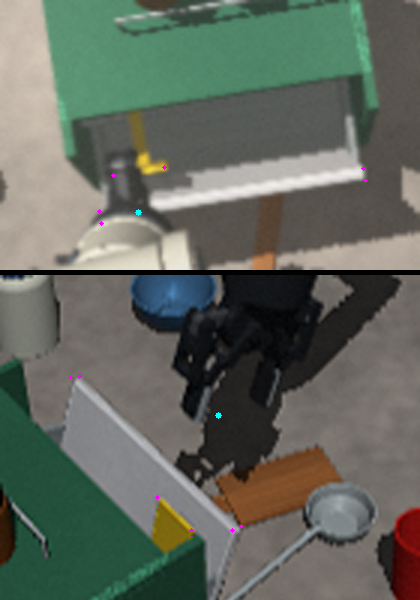

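The crop shows the open gripper at (215,415) above the gap. The predicted corners fall on the white front's top (75,378) and on the yellow plate's edge (157,497)-(192,530), so the fit is good. I descend along the leaning front.

Request:
play_rows(dp=[[0, -0.1, 0.9], [0, -0.1, 1.7], [0, -0.1, 2.4], [0, -0.1, 2.9], [0, -0.1, 3.4]], rot=[[0, 0, 0], [0, 0, 0], [0, 0, 0], [0, 0, 0], [0, 0, 0]])

```text
clock: 2.07
eef_pos: [614.9, 140.6, 126.5]
tcp_rot: [2.796, -0.002, 1.744]
contact_force: [1.0, 0.7, -0.3]
opening: 0.847
grasp_force: 0.0
```

Request:
play_rows(dp=[[0, 0, 0], [0, 0, 0], [0, 0, 0], [0, 0, 0], [0, 0, 0]], rot=[[0, 0, 0], [0, 0, 0], [0, 0, 0], [0, 0, 0], [0, 0, 0]], fingers=0.5, grip_force=20)

```text
clock: 2.48
eef_pos: [616.3, 139.7, 129.8]
tcp_rot: [2.792, -0.002, 1.743]
contact_force: [1.6, 0.4, 0.4]
opening: 0.498
grasp_force: 0.6
```

```bash
python3 - <<'E'
from h import *
st=telemetry.sense();print(st)
goal(binP([9.5,85,99]),binR())
E
```

```text
{'clock': 2.4833, 'qpos': array([ 0.23 ,  0.342,  1.972, -0.039,  0.479,  0.089]), 'qvel': array([-0.005,  0.003,  0.001,  0.001, -0.001, -0.002]), 'joint_efforts': array([ -0.351, -52.328, -26.813,  -0.171,  -1.577,   0.014]), 'eef_pos': array([616.265, 139.655, 129.767]), 'tcp_rot': array([ 2.792, -0.002,  1.743]), 'contact_force': array([1.599, 0.399, 0.361]), 'wrist_torque': array([ 0.094, -0.03 ,  0.02 ]), 'grasp_force': 0.6297675230780442, 'opening': 0.49774045513242915}
goal [620.6 136.3 126.3] dp [-0.1   0.06  0.11] rot [ 0.01 -0.03  0.02]
```

Request:
play_rows(dp=[[0, 0.05, 0], [0, 0.05, 0], [0, 0.05, 0], [0, 0.05, 0], [0, 0.05, 0]], rot=[[0, 0, 0], [0, 0, 0], [0, 0, 0], [0, 0, 0], [0, 0, 0]], fingers=0, grip_force=20)

```text
clock: 2.9
eef_pos: [613.6, 138.8, 128.4]
tcp_rot: [2.801, -0.002, 1.742]
contact_force: [-22.0, -1.0, 16.7]
opening: 0.339
grasp_force: 18.6
```

```bash
python3 - <<'E'
from h import *
st=telemetry.sense();p0=st['eef_pos'];R0=Ro.from_euler('xyz',st['tcp_rot']).as_matrix()
print(st['contact_force'],st['grasp_force'],st['opening'],p0)
h=binP([0,85,0]); ax=Ro.from_euler('z',SV[2]).apply([0,-1,0])
for a in(.05,.1,.15,.2,.25,.3,.35,.4,.42):
    Q=Ro.from_rotvec(ax*a).as_matrix(); p=h+Q@(p0-h)
    print(a,np.round(R0.T@(p-p0)/40,2),np.round(Ro.from_matrix(R0.T@Q@R0).as_rotvec(degrees=True)/6,2),p)
E
```

```text
[-21.98   -0.968  16.698] 18.595589221404225 0.33897789785828913 [613.608 138.835 128.424]
0.05 [ 0.   -0.13 -0.  ] [-0.48 -0.   -0.  ] [608.798 138.014 126.735]
0.1 [ 0.   -0.26  0.  ] [-0.95 -0.   -0.  ] [604.077 137.208 124.803]
0.15 [ 0.   -0.39  0.02] [-1.43 -0.   -0.  ] [599.456 136.42  122.635]
0.2 [ 0.   -0.51  0.04] [-1.91 -0.   -0.  ] [594.949 135.651 120.235]
0.25 [ 0.   -0.64  0.06] [-2.39 -0.   -0.01] [590.565 134.903 117.609]
0.3 [ 0.   -0.77  0.09] [-2.86 -0.   -0.01] [586.316 134.178 114.765]
0.35 [ 0.   -0.89  0.13] [-3.34 -0.01 -0.01] [582.213 133.478 111.709]
0.4 [ 0.   -1.01  0.17] [-3.82 -0.01 -0.01] [578.265 132.804 108.448]
0.42 [ 0.   -1.06  0.19] [-4.01 -0.01 -0.01] [576.732 132.542 107.089]
```

Request:
play_rows(dp=[[0, -0.25, -0.03], [0, -0.4, -0.02], [0, -0.55, 0], [0, -0.65, 0.02], [0, -0.75, 0.04]], rot=[[-0.5, 0, 0], [-1.0, 0, 0], [-1.5, 0, 0], [-2.0, 0, 0], [-2.4, 0, 0]])

```text
clock: 3.32
eef_pos: [593.2, 134.6, 119.9]
tcp_rot: [2.564, 0.001, 1.741]
contact_force: [-13.5, 30.5, 8.2]
opening: 0.324
grasp_force: 25.9
```

```bash
python3 - <<'E'
from h import *
st=telemetry.sense()
print(st['contact_force'],st['grasp_force'],st['opening'],st['eef_pos'],st['tcp_rot'])
goal([578.2,132.8,108.4],binR(.4))
E
```

```text
[-13.475  30.457   8.249] 25.938407939393073 0.32395964371741265 [593.158 134.616 119.867] [2.564 0.001 1.741]
goal [578.2 132.8 108.4] dp [ 0.02 -0.47  0.03] rot [-1.64 -0.    0.01]
```

Request:
play_rows(dp=[[0.05, -0.12, 0.0], [0.05, -0.25, 0.02], [0.05, -0.35, 0.04], [0.05, -0.42, 0.06], [0.05, -0.48, 0.07]], rot=[[-0.5, 0, 0], [-0.9, 0, 0], [-1.3, 0, 0], [-1.6, 0, 0], [-1.8, 0, 0]])

```text
clock: 3.73
eef_pos: [589.1, 126.6, 155.1]
tcp_rot: [2.474, -0.015, 1.743]
contact_force: [-4.1, 0.1, -6.2]
opening: 0.184
grasp_force: 2.6
```

```bash
python3 - <<'E'
from h import *
st=telemetry.sense()
print(st['contact_force'],st['grasp_force'],st['opening'],st['eef_pos'],st['tcp_rot'])
goal([577,132.6,107.4],binR(.41))
f=optics.grab_frame("top");s=optics.grab_frame("scene")
a=cv2.resize(f["color"][100:190,220:360],None,fx=3,fy=3,interpolation=cv2.INTER_CUBIC)
b=cv2.resize(s["color"][150:260,250:390],None,fx=3,fy=3,interpolation=cv2.INTER_CUBIC)
im=np.zeros((600,420,3),np.uint8);im[:270]=a;im[270:]=b
for img,off,F in((0,(220,100),f),(270,(250,150),s)):
    for p in([-12,130,140],[-12,-130,140],[0,130,140],[0,-130,140]):
        u=(proj(F,binP(p,.4))[0]-off)*3+[0,img]; cv2.circle(im,tuple(int(k) for k in u),2,(255,0,255),-1)
cv2.imwrite("pics/c3.png",im[:,:,::-1])
E
```

```text
[-4.148  0.09  -6.178] 2.6391690498712705 0.1835044665346258 [589.065 126.584 155.141] [ 2.474 -0.015  1.743]
goal [577.  132.6 107.4] dp [ 0.18 -0.95  0.77] rot [-0.87 -0.13 -0.07]
```

View pics/c3.png

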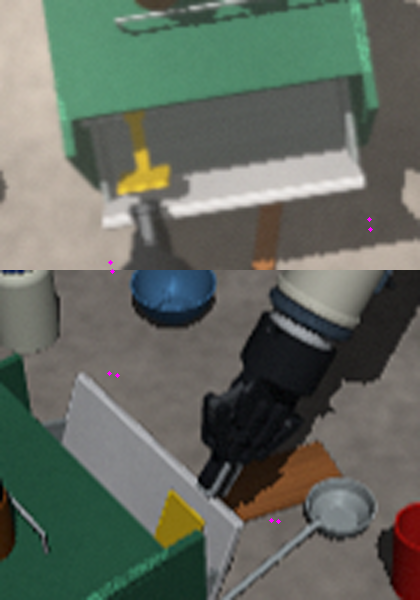

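Top: the fingers have slipped off upward (150,210), and the bin is only slightly ajar, with its lower white edge now at (362,188). I measure the bin angle numerically.

```bash
cat >> h.py <<'E'
def binang():
    f=optics.grab_frame("top"); c=f["color"].astype(float).mean(2)
    t0=cv2.imread("pics/top0.png").astype(float).mean(2)
    out=[]
    for y in(-60,-90,-115):
        for a,im in((0,t0),(None,c)):
            # brightness along the path of outer top edge as angle grows
            aa=np.arange(-.15,.55,.01); uv=proj(f,[binP([-12,y,140],k) for k in aa]).astype(np.float32)
            v=cv2.remap(im.astype(np.float32),uv[None,:,0].copy(),uv[None,:,1].copy(),cv2.INTER_LINEAR)[0]
            out.append((y,a,round(aa[np.argmin(np.diff(v))],3)))
    return out
E
python3 - <<'E'
from h import *
print(binang())
E
```

```text
[(-60, 0, np.float64(-0.04)), (-60, None, np.float64(-0.04)), (-90, 0, np.float64(-0.02)), (-90, None, np.float64(-0.02)), (-115, 0, np.float64(-0.03)), (-115, None, np.float64(-0.03))]
```

```bash
sed -i 's/SV=np.array.*/SV=np.array([761.,74.,0.169])/' h.py; python3 - <<'E'
from h import *
print(telemetry.sense()['qpos'])
goal(binP([10,85,185]),binR())
E
```

```text
[ 0.219  0.226  2.24  -1.295  0.019  1.33 ]
goal [595.  131.9 207.3] dp [ 0.12  0.88 -0.9 ] rot [ 3.08 -0.11  0.06]
```

Request:
play_rows(dp=[[0, 0, -0.3], [0, 0, -0.8], [0, 0, -1.5], [0, 0, -1.5]], rot=[[0, 0, 0], [0, 0, 0], [0, 0, 0], [0, 0, 0]], fingers=0.85)

```text
clock: 4.22
eef_pos: [574.2, 117.0, 186.0]
tcp_rot: [2.463, 0.009, 1.74]
contact_force: [-0.5, 0.4, 0.3]
opening: 0.568
grasp_force: 0.0
```

```bash
python3 - <<'E'
from h import *
s=telemetry.sense();print(s['qpos'],s['eef_pos'],s['tcp_rot'],s['contact_force'])
goal(binP([10,85,185]),binR())
print(binang())
E
```

```text
[ 0.222  0.141  2.258 -0.554  0.076  0.588] [574.248 117.038 186.012] [2.463 0.009 1.74 ] [-0.538  0.427  0.326]
goal [595.  131.9 207.3] dp [ 0.27  0.78 -0.05] rot [3.15 0.07 0.04]
[(-60, 0, np.float64(-0.01)), (-60, None, np.float64(-0.01)), (-90, 0, np.float64(0.0)), (-90, None, np.float64(0.0)), (-115, 0, np.float64(-0.01)), (-115, None, np.float64(-0.01))]
```

Request:
play_rows(dp=[[0, 0.1, -0.5], [0.3, 0.4, -0.7], [0.3, 0.8, -0.7], [0.3, 0.8, -0.4], [0.3, 0.8, -0.1], [0.3, 0.8, -0.1]], rot=[[0.6, 0, 0], [1.5, 0, 0], [2.4, 0, 0], [3.1, 0.1, 0], [3.1, 0.1, 0], [3.1, 0.1, 0]])

```text
validation failed for argument at $...
```

Request:
play_rows(dp=[[0, 0.1, -0.5], [0.3, 0.4, -0.7], [0.3, 0.8, -0.7], [0.3, 0.8, -0.4], [0.3, 0.8, -0.1]], rot=[[0.6, 0, 0], [1.5, 0, 0], [2.4, 0, 0], [3.1, 0.1, 0], [3.1, 0.1, 0]])

```text
clock: 4.68
eef_pos: [599.6, 133.4, 213.5]
tcp_rot: [2.784, -0.001, 1.744]
contact_force: [0.9, 0.3, 0.3]
opening: 0.848
grasp_force: 0.0
```

```bash
python3 - <<'E'
from h import *
s=telemetry.sense();print(s['clock'],s['qpos'],s['eef_pos'],s['tcp_rot'],s['contact_force'],s['opening'])
goal(binP([10,85,185]),binR())
f=optics.grab_frame("top");g=optics.grab_frame("scene")
t0=cv2.imread("pics/top0.png")[:,:,::-1]
a=[cv2.resize(k[120:175,230:360],None,fx=5,fy=5,interpolation=cv2.INTER_CUBIC) for k in(t0,f["color"])]
for k in a:
  for ang in(0,.1):
    for y in(-130,0,130):
        u=(proj(f,binP([-12,y,140],ang))[0]-[230,120])*5; cv2.circle(k,tuple(int(q) for q in u),2,(255,0,255) if ang==0 else (0,0,255),-1)
cv2.imwrite("pics/c4.png",np.vstack(a)[:,:,::-1])
E
```

```text
4.6833 [ 0.226  0.196  1.947 -0.029  0.642  0.074] [599.566 133.425 213.538] [ 2.784 -0.001  1.744] [0.935 0.302 0.272] 0.8483167705225213
goal [595.  131.9 207.3] dp [-0.02 -0.17  0.11] rot [ 0.08 -0.02  0.03]
```

View pics/c4.png

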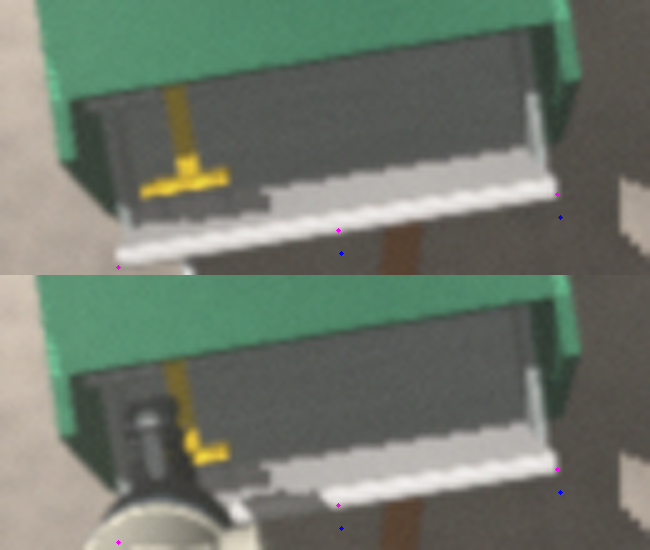

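Both crops show the bin shut and unchanged. The slip came from wrist joint 5 reaching its limit when tilted. This time I'll tilt less: squeeze, pull past the hook, then loosen and pull on.

Request:
play_rows(dp=[[0, -0.1, 0.7], [0, -0.1, 1.4], [0, -0.1, 2.0], [0, -0.1, 2.3], [0, -0.1, 2.3]], rot=[[0.1, 0, 0], [0.1, 0, 0], [0.1, 0, 0], [0.1, 0, 0], [0.1, 0, 0]])

```text
clock: 5.2
eef_pos: [619.0, 136.7, 117.0]
tcp_rot: [2.803, -0.001, 1.742]
contact_force: [-0.2, 0.1, 0.5]
opening: 0.852
grasp_force: 0.0
```

```bash
python3 - <<'E'
from h import *
s=telemetry.sense();print(s['clock'],s['qpos'],s['eef_pos'],s['tcp_rot'],s['contact_force'],s['opening'])
goal(binP([12,85,99]),binR()); goal(binP([4,85,99]),binR())
E
```

```text
5.2 [ 0.224  0.367  1.968 -0.036  0.469  0.082] [619.035 136.733 117.007] [ 2.803 -0.001  1.742] [-0.151  0.116  0.487] 0.8519264251258971
goal [625.9 137.2 127.1] dp [-0.02  0.24 -0.18] rot [-0.1  -0.02  0.02]
goal [618.5 135.9 124.4] dp [-0.02  0.04 -0.18] rot [-0.1  -0.02  0.02]
```

Close in stages, shifting towards the squeezed centre.

Request:
play_rows(dp=[[0, 0.2, -0.18], [0, 0.2, -0.18], [0, 0.2, -0.18], [0, 0.2, -0.18], [0, 0.2, -0.18]], rot=[[-0.1, 0, 0], [-0.1, 0, 0], [-0.1, 0, 0], [-0.1, 0, 0], [-0.1, 0, 0]], fingers=0.55, grip_force=25)

```text
clock: 5.62
eef_pos: [622.8, 137.6, 130.4]
tcp_rot: [2.793, -0.002, 1.742]
contact_force: [-14.2, -2.1, 1.8]
opening: 0.55
grasp_force: 6.2
```

Request:
play_rows(dp=[[0, -0.05, -0.03], [0, -0.1, -0.06], [0, -0.15, -0.08], [0, -0.18, -0.1], [0, -0.18, -0.1]], rot=[[0, 0, 0], [0, 0, 0], [0, 0, 0], [0, 0, 0], [0, 0, 0]], fingers=0, grip_force=25)

```text
clock: 6.03
eef_pos: [613.5, 136.0, 129.3]
tcp_rot: [2.796, -0.002, 1.742]
contact_force: [-8.1, -0.5, -17.8]
opening: 0.336
grasp_force: 29.6
```

```bash
python3 - <<'E'
from h import *
s=telemetry.sense();print(s['clock'],s['qpos'],s['eef_pos'],s['tcp_rot'],s['contact_force'],s['opening'],s['grasp_force'])
goal(binP([4,85,99]),binR())
E
```

```text
6.0333 [ 0.224  0.339  1.977 -0.035  0.481  0.082] [613.493 135.963 129.271] [ 2.796 -0.002  1.742] [ -8.107  -0.469 -17.849] 0.3364138617410655 29.577136980369687
goal [618.5 135.9 124.4] dp [-0.02  0.07  0.16] rot [-0.03 -0.03  0.01]
```

Request:
play_rows(dp=[[0, -0.15, 0.05], [0, -0.25, 0.08], [0, -0.35, 0.08], [0, -0.43, 0.09], [0, -0.5, 0.09]], rot=[[-0.35, 0, 0], [-0.7, 0, 0], [-1.0, 0, 0], [-1.3, 0, 0], [-1.5, 0, 0]])

```text
clock: 6.45
eef_pos: [602.2, 134.3, 123.9]
tcp_rot: [2.624, -0.003, 1.742]
contact_force: [8.8, -3.6, -9.6]
opening: 0.325
grasp_force: 25.0
```

```bash
python3 - <<'E'
from h import *
s=telemetry.sense();print(s['clock'],s['qpos'],s['eef_pos'],s['tcp_rot'],s['contact_force'],s['opening'],s['grasp_force'])
print(binang()[1::2])
E
```

```text
6.45 [ 0.232  0.306  2.129 -0.144  0.192  0.196] [602.243 134.252 123.923] [ 2.624 -0.003  1.742] [ 8.758 -3.577 -9.645] 0.32512978110643526 24.97636928659631
[(-60, None, np.float64(0.12)), (-90, None, np.float64(0.12)), (-115, None, np.float64(0.13))]
```

Request:
play_rows(dp=[[0, -0.1, 0.0], [0, -0.2, 0.0], [0, -0.25, 0.01], [0, -0.3, 0.01], [0, -0.3, 0.01]], rot=[[0, 0, 0], [0, 0, 0], [0, 0, 0], [0, 0, 0], [0, 0, 0]])

```text
clock: 6.92
eef_pos: [597.4, 133.6, 121.4]
tcp_rot: [2.616, -0.004, 1.742]
contact_force: [4.9, -5.7, 11.4]
opening: 0.322
grasp_force: 32.5
```

```bash
python3 - <<'E'
from h import *
s=telemetry.sense();print(s['clock'],s['qpos'],s['eef_pos'],s['tcp_rot'],s['contact_force'],s['opening'],s['grasp_force'])
print(binang()[1::2])
E
```

```text
6.9167 [ 0.233  0.305  2.146 -0.165  0.168  0.218] [597.362 133.595 121.376] [ 2.616 -0.004  1.742] [ 4.933 -5.651 11.418] 0.3220633679142709 32.47452672338113
[(-60, None, np.float64(0.17)), (-90, None, np.float64(0.16)), (-115, None, np.float64(0.17))]
```

Request:
play_rows(dp=[[0, -0.15, 0.0], [0, -0.3, 0.0], [0, -0.35, 0.02], [0, -0.35, 0.02], [0, -0.35, 0.02]], rot=[[0, 0, 0], [0, 0, 0], [0.3, 0, 0], [0.3, 0, 0], [0.3, 0, 0]])

```text
clock: 7.38
eef_pos: [592.5, 133.1, 119.3]
tcp_rot: [2.632, -0.005, 1.742]
contact_force: [7.3, -8.7, 30.5]
opening: 0.321
grasp_force: 56.1
```

Request:
play_rows(dp=[[0, -0.1, 0.0], [0, -0.2, 0.0], [0, -0.3, 0.0], [0, -0.4, 0.0], [0, -0.5, 0.0]], rot=[[0, 0, 0], [0, 0, 0], [0, 0, 0], [0, 0, 0], [0, 0, 0]], fingers=0.65)

```text
clock: 7.8
eef_pos: [565.8, 128.6, 101.4]
tcp_rot: [2.653, -0.004, 1.743]
contact_force: [19.1, -0.4, 5.0]
opening: 0.65
grasp_force: 8.2
```

```bash
python3 - <<'E'
from h import *
s=telemetry.sense();print(s['clock'],s['qpos'],s['eef_pos'],s['tcp_rot'],s['contact_force'],s['opening'],s['grasp_force'])
print(binang()[1::2])
for a in(.2,.3,.4): goal(binP([-3,85,102],a),binR(.12))
E
```

```text
7.8 [ 0.237  0.307  2.195 -0.178  0.154  0.236] [565.771 128.584 101.416] [ 2.653 -0.004  1.743] [19.083 -0.354  5.049] 0.6503779681052706 8.23883806122467
[(-60, None, np.float64(0.4)), (-90, None, np.float64(0.38)), (-115, None, np.float64(0.39))]
goal [593.1 131.6 115.4] dp [-0.04  0.76  0.01] rot [ 0.2  -0.05  0.01]
goal [585.  130.2 109.4] dp [-0.04  0.51  0.05] rot [ 0.2  -0.05  0.01]
goal [577.5 128.9 102.7] dp [-0.04  0.26  0.11] rot [ 0.2  -0.05  0.01]
```

Request:
play_rows(dp=[[0, 0.1, 0], [0, 0.1, 0], [0, 0.1, 0], [0, 0.1, 0], [0, 0.1, 0]], rot=[[0, 0, 0], [0, 0, 0], [0, 0, 0], [0, 0, 0], [0, 0, 0]], fingers=1.0)

```text
clock: 8.27
eef_pos: [564.6, 127.9, 99.7]
tcp_rot: [2.664, -0.003, 1.742]
contact_force: [-0.5, 0.3, -0.3]
opening: 0.998
grasp_force: 0.0
```

Request:
play_rows(dp=[[0, -0.12, -0.5], [0, -0.25, -1.0], [0, -0.5, -2.0], [0, -0.7, -3.0], [0, -0.7, -4.0]], rot=[[0, 0, 0], [0, 0, 0], [0.5, 0, 0], [1, 0, 0], [2, 0, 0]])

```text
clock: 8.68
eef_pos: [467.3, 110.6, 221.6]
tcp_rot: [2.858, -0.003, 1.742]
contact_force: [1.2, -1.1, -1.3]
opening: 1.004
grasp_force: 0.0
```

```bash
python3 - <<'E'
from h import *
s=telemetry.sense();print(s['clock'],s['qpos'],s['eef_pos'],s['tcp_rot'],s['contact_force'],s['opening'],s['grasp_force'])
print(binang()[1::2])
R=np.c_[[0,1,0],[1,0,0],[0,0,-1]].astype(float)@np.eye(3)
# tool y along world ~ safe y direction, tool z down
for yaw in(0.17,-2.97):
    Rz=Ro.from_euler('z',yaw).as_matrix()
    Rc=Rz@np.c_[[1,0,0],[0,-1,0],[0,0,-1]]
    goal([433.6,330.3,200],Rc)
E
```

```text
8.6833 [ 0.242 -0.007  2.136 -0.026  0.729  0.087] [467.313 110.603 221.556] [ 2.858 -0.003  1.742] [ 1.248 -1.069 -1.29 ] 1.0038836036316636 0.0
[(-60, None, np.float64(0.4)), (-90, None, np.float64(0.38)), (-115, None, np.float64(0.39))]
goal [433.6 330.3 200. ] dp [ 5.55 -0.14  0.7 ] rot [ 2.08 -2.12 14.9 ]
goal [433.6 330.3 200. ] dp [ 5.55 -0.14  0.7 ] rot [  2.11   2.08 -14.9 ]
```

Request:
play_rows(dp=[[1.0, 0, 0], [2.0, 0, 0], [3.0, 0, 0], [4.0, 0, 0], [5.0, 0, 0.3]], rot=[[0.3, 0.3, -2.5], [0.7, 0.7, -5], [1, 1, -7.5], [1.4, 1.4, -10], [2.1, 2.1, -14.9]])

```text
clock: 9.15
eef_pos: [441.8, 311.2, 211.9]
tcp_rot: [2.955, 0.064, 2.363]
contact_force: [0.8, 0.3, 0.1]
opening: 0.999
grasp_force: 0.0
```

```bash
cat >> h.py <<'E'
def cupR(): return Ro.from_euler('z',-2.97).as_matrix()@np.diag([1.,-1,-1])
E
python3 - <<'E'
from h import *
goal([433.6,330.3,200],cupR())
E
```

```text
goal [433.6 330.3 200. ] dp [0.5  0.14 0.3 ] rot [ 1.36  1.4  -8.98]
```

Request:
play_rows(dp=[[0.4, 0.1, 0], [0.4, 0.1, 0], [0.4, 0.1, 0], [0.4, 0.1, 0], [0.4, 0.1, 0]], rot=[[1.4, 1.4, -9], [1.4, 1.4, -9], [1.4, 1.4, -9], [1.4, 1.4, -9], [1.4, 1.4, -9]])

```text
clock: 9.57
eef_pos: [432.9, 323.0, 209.5]
tcp_rot: [3.089, 0.039, 2.982]
contact_force: [0.3, -0.4, -0.9]
opening: 1.0
grasp_force: 0.0
```

```bash
python3 - <<'E'
from h import *
goal([433.6,330.3,200],cupR())
E
```

```text
goal [433.6 330.3 200. ] dp [0.02 0.17 0.25] rot [ 0.43  0.45 -3.15]
```

Request:
play_rows(dp=[[0, 0.1, 0.2], [0, 0.1, 0.2], [0, 0.1, 0.2], [0, 0.1, 0.2], [0, 0.1, 0.2]], rot=[[0.4, 0.45, -3.1], [0.4, 0.45, -3.1], [0.4, 0.45, -3.1], [0.4, 0.45, -3.1], [0.4, 0.45, -3.1]])

```text
clock: 9.98
eef_pos: [434.3, 327.3, 201.9]
tcp_rot: [3.137, 0.002, -2.984]
contact_force: [0.1, -0.7, -0.8]
opening: 0.999
grasp_force: 0.0
```

```bash
python3 - <<'E'
from h import *
goal([433.6,330.3,57],cupR()); p=telemetry.sense()['eef_pos']; print(p)
f=optics.grab_frame("scene")
im=f["color"][190:310,330:470].copy()
im=cv2.resize(im,None,fx=4,fy=4,interpolation=cv2.INTER_CUBIC)
from math import cos,sin
for ph in np.linspace(0,6.28,24):
    u=(proj(f,[433.6+31*cos(ph),330.3+31*sin(ph),95])[0]-[330,190])*4+2; cv2.circle(im,tuple(int(k) for k in u),1,(255,255,255),-1)
u=(proj(f,p)[0]-[330,190])*4+2; cv2.circle(im,tuple(int(k) for k in u),3,(0,255,255),-1)
cv2.imwrite("pics/c5.png",im[:,:,::-1])
E
```

```text
goal [433.6 330.3  57. ] dp [0.01 0.06 3.62] rot [ 0.04  0.02 -0.14]
[434.27  327.328 201.882]
```

View pics/c5.png

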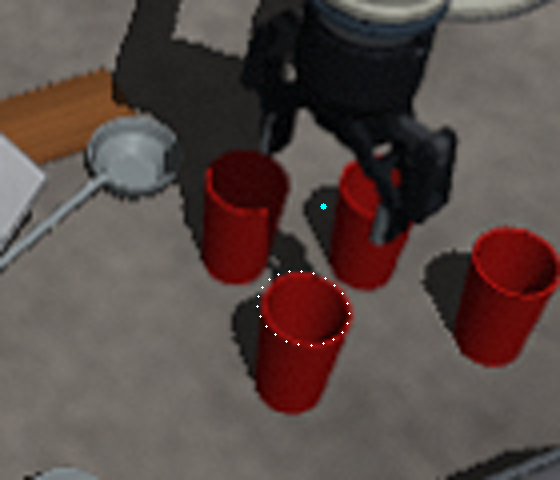

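The predicted rim circle lies on cup A's rim at (304,307), and the gripper stands above it. Descend and grip.

Request:
play_rows(dp=[[0, 0.07, 0.9], [0, 0.07, 1.8], [0, 0.07, 2.6], [0, 0.07, 3.2], [0, 0.07, 3.55]], rot=[[0, 0, -0.1], [0, 0, -0.1], [0, 0, -0.1], [0, 0, -0.1], [0, 0, -0.1]])

```text
clock: 10.45
eef_pos: [432.6, 329.6, 57.8]
tcp_rot: [3.138, -0.0, -2.974]
contact_force: [0.4, -0.5, 0.3]
opening: 0.999
grasp_force: 0.0
```

Request:
play_rows(dp=[[0, 0, 0], [0, 0, 0], [0, 0, 0], [0, 0, 0], [0, 0, 0]], rot=[[0, 0, 0], [0, 0, 0], [0, 0, 0], [0, 0, 0], [0, 0, 0]], fingers=0.5, grip_force=20)

```text
clock: 10.87
eef_pos: [434.9, 331.4, 61.9]
tcp_rot: [3.136, 0.004, -2.972]
contact_force: [0.4, -0.6, -0.4]
opening: 0.723
grasp_force: 21.9
```

Request:
play_rows(dp=[[0, 0, -0.3], [0, 0, -1.0], [0, 0, -2], [0, 0, -3], [0, 0, -4]], rot=[[0, 0, 0], [0, 0, 0], [0, 0, 0], [0, 0, 0], [0, 0, 0]])

```text
clock: 11.28
eef_pos: [433.5, 329.8, 223.6]
tcp_rot: [3.137, 0.003, -2.971]
contact_force: [1.3, 1.3, -0.1]
opening: 0.713
grasp_force: 22.2
```

```bash
cat >> h.py <<'E'
def plR(T=20):  # tool z tilted T deg from down towards safe +x, closing along safe y
    t=np.radians(T); y=np.array([0,1,0.]); z=np.array([np.sin(t),0,-np.cos(t)]); 
    M=np.c_[np.cross(y,z),y,z]
    return Ro.from_euler('z',SV[2]).as_matrix()@M
E
python3 - <<'E'
from h import *
s=telemetry.sense();print(s['eef_pos'],s['tcp_rot'],s['contact_force'],s['opening'],s['grasp_force'])
t=np.radians(20)+.4
print(binang())
P=binP([46+.39*130,-35,70+.92*130],.4); goal(P,plR())
goal([480,180,260],plR(8))
E
```

```text
[433.548 329.773 223.624] [ 3.137  0.003 -2.971] [ 1.267  1.309 -0.15 ] 0.7125958984788886 22.206990128033794
[(-60, 0, np.float64(-0.01)), (-60, None, np.float64(0.4)), (-90, 0, np.float64(0.0)), (-90, None, np.float64(0.38)), (-115, 0, np.float64(-0.01)), (-115, None, np.float64(0.39))]
goal [610.8  12.9 234.7] dp [-2.94 -8.61 -0.12] rot [ 0.1  -3.21 -0.01]
goal [480 180 260] dp [-0.43 -3.93 -0.74] rot [ 0.1  -1.21  0.  ]
```

Request:
play_rows(dp=[[-0.3, -0.9, -0.3], [-0.6, -1.8, -0.5], [-0.9, -2.7, -0.6], [-1.2, -3.6, -0.6], [-1.5, -4.5, -0.6]], rot=[[0, -0.3, 0], [0, -0.6, 0], [0, -0.9, 0], [0, -1.2, 0], [0, -1.6, 0]])

```text
clock: 11.75
eef_pos: [524.6, 161.3, 245.8]
tcp_rot: [3.137, 0.174, -2.972]
contact_force: [-0.2, 0.5, -0.8]
opening: 0.718
grasp_force: 22.3
```

```bash
python3 - <<'E'
from h import *
P=binP([46+.39*130,-35,70+.92*130],.4); goal(P,plR())
E
```

```text
goal [610.8  12.9 234.7] dp [-1.43 -4.03  0.52] rot [ 0.05 -1.67  0.  ]
```

Request:
play_rows(dp=[[-0.35, -0.9, 0.1], [-0.7, -1.8, 0.2], [-1.05, -2.7, 0.3], [-1.3, -3.5, 0.4], [-1.43, -4.0, 0.45]], rot=[[0, -0.4, 0], [0, -0.7, 0], [0, -1.1, 0], [0, -1.4, 0], [0, -1.65, 0]])

```text
clock: 12.17
eef_pos: [610.4, 12.2, 236.4]
tcp_rot: [3.138, 0.346, -2.974]
contact_force: [-0.1, -0.1, -1.3]
opening: 0.719
grasp_force: 22.3
```

Request:
play_rows(dp=[[0, 0, 0.5], [0, 0, 0.8], [0, 0, 1], [0, 0, 1], [0, 0, 1]], rot=[[0, 0, 0], [0, 0, 0], [0, 0, 0], [0, 0, 0], [0, 0, 0]])

```text
clock: 12.58
eef_pos: [622.1, 18.5, 197.2]
tcp_rot: [3.136, 0.342, -2.972]
contact_force: [-0.4, -0.8, -0.4]
opening: 0.717
grasp_force: 22.3
```

```bash
python3 - <<'E'
from h import *
s=telemetry.sense();print(s['qpos'],s['eef_pos'],s['contact_force'],s['opening'],s['grasp_force'])
for d in(40,10,3): goal(binP([46+.39*d,-35,73+.92*d],.4),plR())
f=optics.grab_frame("top");g=optics.grab_frame("scene")
a=cv2.resize(f["color"][100:200,220:360],None,fx=3,fy=3,interpolation=cv2.INTER_CUBIC)
b=cv2.resize(g["color"][150:250,230:370],None,fx=3,fy=3,interpolation=cv2.INTER_CUBIC)
cv2.imwrite("pics/c6.png",np.vstack([a,b])[:,:,::-1])
E
```

```text
[-0.008  0.237  1.931  0.108  0.641 -1.825] [622.08   18.492 197.236] [-0.377 -0.845 -0.408] 0.7174569417649806 22.314939515199512
goal [639.1  17.7 152.4] dp [-0.02 -0.1   1.2 ] rot [ 0.05 -0.07  0.01]
goal [649.2  19.4 124.2] dp [-0.02 -0.1   1.95] rot [ 0.05 -0.07  0.01]
goal [651.5  19.8 117.6] dp [-0.02 -0.1   2.12] rot [ 0.05 -0.07  0.01]
```

View pics/c6.png

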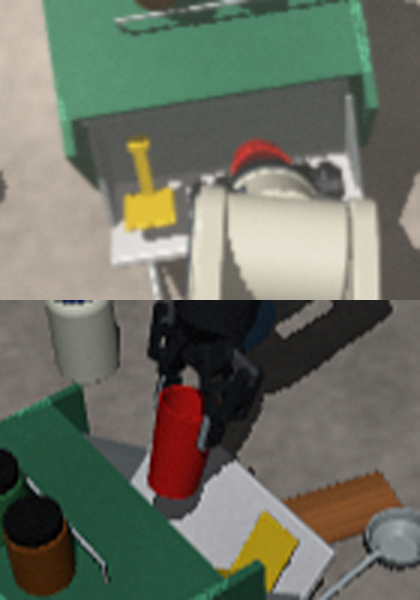

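The bin is fully open (top, white edge at row 260), and the red cup is held upright over the opening at (262,155), clear of the catch (150,210). Lower it.

Request:
play_rows(dp=[[0, -0.05, 0.5], [0, -0.05, 0.9], [0, -0.05, 1.3], [0, -0.05, 1.6], [0, -0.05, 1.85]], rot=[[0, 0, 0], [0, 0, 0], [0, 0, 0], [0, 0, 0], [0, 0, 0]])

```text
clock: 13.1
eef_pos: [647.5, 20.7, 127.3]
tcp_rot: [3.137, 0.343, -2.972]
contact_force: [0.2, 0.3, -0.7]
opening: 0.72
grasp_force: 22.3
```

Request:
play_rows(dp=[[0, 0, 0.05], [0, 0, 0.1], [0, 0, 0.15], [0, 0, 0.2], [0, 0, 0.2]], rot=[[0, 0, 0], [0, 0, 0], [0, 0, 0], [0, 0, 0], [0, 0, 0]])

```text
clock: 13.52
eef_pos: [650.0, 20.7, 120.5]
tcp_rot: [3.137, 0.343, -2.973]
contact_force: [0.3, 0.0, -0.5]
opening: 0.719
grasp_force: 22.3
```

Request:
play_rows(dp=[[0, 0, 0.05], [0, 0, 0.1], [0, 0, 0.15], [0, 0, 0.2], [0, 0, 0.2]], rot=[[0, 0, 0], [0, 0, 0], [0, 0, 0], [0, 0, 0], [0, 0, 0]])

```text
clock: 13.93
eef_pos: [652.6, 21.1, 112.6]
tcp_rot: [3.137, 0.343, -2.973]
contact_force: [-2.6, -0.9, 2.4]
opening: 0.719
grasp_force: 22.5
```

Contact felt (about 3 N); let go.

Request:
play_rows(dp=[[0, 0, 0], [0, 0, 0], [0, 0, 0], [0, 0, 0], [0, 0, 0]], rot=[[0, 0, 0], [0, 0, 0], [0, 0, 0], [0, 0, 0], [0, 0, 0]], fingers=1.0)

```text
clock: 14.35
eef_pos: [652.5, 21.2, 112.6]
tcp_rot: [3.137, 0.343, -2.973]
contact_force: [0.3, 0.2, -0.2]
opening: 0.999
grasp_force: 0.0
```

Request:
play_rows(dp=[[0, 0, -0.3], [0, 0, -0.8], [0, 0, -1.6], [0, 0, -2.5], [0, 0, -3.5]], rot=[[0, 0, 0], [0, 0, 0], [0, 0, 0], [0, 0, 0], [0, 0, 0]])

```text
clock: 14.77
eef_pos: [604.8, 12.5, 245.4]
tcp_rot: [3.137, 0.341, -2.973]
contact_force: [0.4, -0.3, -0.1]
opening: 0.998
grasp_force: 0.0
```

```bash
python3 - <<'E'
from h import *
s=telemetry.sense();print(s['clock'],s['qpos'],s['eef_pos'],s['contact_force'],s['opening'],s['grasp_force'])
print(binang()[1::2])
# pre-push: finger in front of the open front, y=-20, vertical tool
e=binP([-12,-20,140],.4); print("open edge",e, "shut",binP([-12,-20,140],0))
d=Ro.from_euler('z',SV[2]).apply([1,0,0])
goal(e-d*70+[0,0,110],plR(5)); 
E
```

```text
14.7667 [-0.02   0.151  1.917  0.1    0.742 -1.823] [604.765  12.475 245.411] [ 0.419 -0.286 -0.117] 0.9976827404305798 0.0
[(-60, None, np.float64(0.17)), (-90, None, np.float64(-0.09)), (-115, None, np.float64(-0.1))]
open edge [563.15   19.952 124.354] shut [607.472  27.515 157.453]
goal [494.1   8.2 234.4] dp [ 2.79  0.38 -0.49] rot [0.03 2.52 0.01]
```

Request:
play_rows(dp=[[0.8, 0.1, -0.3], [1.6, 0.2, -0.5], [2.4, 0.3, -0.5], [2.8, 0.38, -0.5], [2.8, 0.38, -0.5]], rot=[[0, 0.5, 0], [0, 1.1, 0], [0, 1.8, 0], [0, 2.5, 0], [0, 2.5, 0]], fingers=0)

```text
clock: 15.23
eef_pos: [491.3, 8.7, 225.8]
tcp_rot: [3.137, 0.077, -2.971]
contact_force: [0.4, 0.6, 0.0]
opening: 0.3
grasp_force: 0.0
```

```bash
python3 - <<'E'
from h import *
s=telemetry.sense();print(s['clock'],s['eef_pos'],s['contact_force'],s['opening'])
print(binang()[1::2])
e=binP([-12,-20,140],.4)
d=Ro.from_euler('z',SV[2]).apply([1,0,0])
goal(e-d*40+[0,0,-14],plR(0)) 
f=optics.grab_frame("top");g=optics.grab_frame("scene")
a=cv2.resize(f["color"][100:200,220:360],None,fx=3,fy=3,interpolation=cv2.INTER_CUBIC)
b=cv2.resize(g["color"][150:250,230:370],None,fx=3,fy=3,interpolation=cv2.INTER_CUBIC)
cv2.imwrite("pics/c7.png",np.vstack([a,b])[:,:,::-1])
E
```

```text
15.2333 [491.307   8.695 225.773] [0.357 0.629 0.018] 0.2998758966564163
[(-60, None, np.float64(0.4)), (-90, None, np.float64(0.38)), (-115, None, np.float64(0.39))]
goal [523.7  13.2 110.4] dp [-0.53 -0.03  2.95] rot [0.04 0.79 0.02]
```

View pics/c7.png

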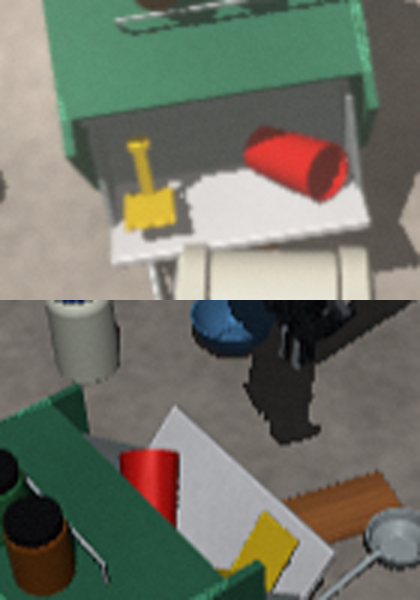

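The cup lies inside the bin, leaning on the front and the right wall (top 262,145 to 330,175), and the bin is still open. Go down in front of the edge.

Request:
play_rows(dp=[[-0.1, 0, 0.8], [-0.2, 0, 1.6], [-0.3, 0, 2.4], [-0.5, 0, 2.9], [-0.5, 0, 2.9]], rot=[[0, 0.4, 0], [0, 0.8, 0], [0, 0.8, 0], [0, 0.8, 0], [0, 0.8, 0]])

```text
clock: 15.8
eef_pos: [521.7, 14.2, 108.3]
tcp_rot: [3.136, -0.006, -2.971]
contact_force: [-0.9, 0.1, -0.3]
opening: -0.0
grasp_force: 0.0
```

Request:
play_rows(dp=[[-0.2, 0, 0], [-0.4, 0, 0], [-0.6, 0, 0], [-0.8, 0, 0], [-1.0, 0, 0]], rot=[[0, 0, 0], [0, 0, 0], [0, 0, 0], [0, 0, 0], [0, 0, 0]])

```text
clock: 16.22
eef_pos: [556.6, 20.2, 112.5]
tcp_rot: [3.137, -0.014, -2.971]
contact_force: [-25.8, -4.7, 20.3]
opening: -0.001
grasp_force: 12.8
```

```bash
python3 - <<'E'
from h import *
s=telemetry.sense();print(s['clock'],s['qpos'],s['eef_pos'],s['contact_force'],s['opening'])
print(binang()[1::2])
e=binP([-12,-20,140],0)
d=Ro.from_euler('z',SV[2]).apply([1,0,0]); goal(np.r_[(e-d*11)[:2],118],plR(0)) 
E
```

```text
16.2167 [ 0.032  0.399  1.87   0.004  0.887 -1.712] [556.631  20.224 112.493] [-25.802  -4.724  20.269] -0.0012148483576814259
[(-60, None, np.float64(0.49)), (-90, None, np.float64(0.16)), (-115, None, np.float64(0.34))]
goal [596.6  25.7 118. ] dp [-0.95 -0.03 -0.14] rot [ 0.05 -0.09  0.02]
```

Request:
play_rows(dp=[[0, 0, -0.15], [-0.1, 0, -0.25], [-0.25, 0, -0.4], [-0.4, 0, -0.5], [-0.55, 0, -0.6]], rot=[[0, 0, 0], [0, 0, 0], [0, 0, 0], [0, 0, 0], [0, 0, 0]])

```text
clock: 16.68
eef_pos: [583.6, 24.6, 136.5]
tcp_rot: [3.137, -0.003, -2.971]
contact_force: [-4.7, -1.2, -0.9]
opening: 0.0
grasp_force: 2.6
```

```bash
python3 - <<'E'
from h import *
s=telemetry.sense();print(s['clock'],s['eef_pos'],s['contact_force'],s['opening'])
print(binang()[1::2])
e=binP([-12,-20,140],0)
d=Ro.from_euler('z',SV[2]).apply([1,0,0]); goal(np.r_[(e-d*11)[:2],145],plR(0)) 
E
```

```text
16.6833 [583.628  24.635 136.487] [-4.69  -1.155 -0.867] 7.913188403618451e-06
[(-60, None, np.float64(0.19)), (-90, None, np.float64(-0.13)), (-115, None, np.float64(0.08))]
goal [596.6  25.7 145. ] dp [-0.28 -0.03 -0.19] rot [ 0.04 -0.01  0.01]
```

Pushing fine now. Go on to shut.

Request:
play_rows(dp=[[-0.1, 0, -0.06], [-0.2, 0, -0.12], [-0.3, 0, -0.15], [-0.38, 0, -0.15], [-0.45, 0, -0.15]], rot=[[0, 0, 0], [0, 0, 0], [0, 0, 0], [0, 0, 0], [0, 0, 0]])

```text
clock: 17.15
eef_pos: [595.7, 26.7, 141.5]
tcp_rot: [3.137, -0.015, -2.971]
contact_force: [-35.1, -7.7, 28.9]
opening: -0.003
grasp_force: 18.2
```

```bash
python3 - <<'E'
from h import *
s=telemetry.sense();print(s['clock'],s['eef_pos'],s['contact_force'])
print(binang()[1::2])
E
```

```text
17.15 [595.697  26.665 141.461] [-35.067  -7.674  28.882]
[(-60, None, np.float64(0.05)), (-90, None, np.float64(0.38)), (-115, None, np.float64(-0.01))]
```

Request:
play_rows(dp=[[0.4, 0, 0], [1.2, 0, -0.3], [2, 0, -1], [2.8, 0, -2], [3.5, 0, -3]], rot=[[0, 0, 0], [0, 0, 0], [0, 0, 0], [0, 0, 0], [0, 0, 0]])

```text
clock: 17.62
eef_pos: [472.3, 5.0, 248.4]
tcp_rot: [3.137, -0.003, -2.971]
contact_force: [1.6, -0.2, 1.0]
opening: -0.001
grasp_force: 0.0
```

Request:
play_rows(dp=[[0.5, 0, -0.2], [1, 0, -0.4], [1.4, 0, -0.6], [1.6, 0, -0.6], [1.6, 0, -0.6]], rot=[[0, 0, 0], [0, 0, 0], [0, 0, 0], [0, 0, 0], [0, 0, 0]])

```text
clock: 18.03
eef_pos: [410.3, -5.9, 272.6]
tcp_rot: [3.138, -0.0, -2.972]
contact_force: [0.7, -0.5, -0.3]
opening: -0.001
grasp_force: 0.0
```

```bash
python3 - <<'E'
from h import *
s=telemetry.sense();print(s['clock'],s['eef_pos'],s['contact_force'])
print(binang())
f=optics.grab_frame("top")
t0=cv2.imread("pics/top0.png")[:,:,::-1]
a=[cv2.resize(k[120:175,230:360],None,fx=5,fy=5,interpolation=cv2.INTER_CUBIC) for k in(t0,f["color"])]
cv2.imwrite("pics/c8.png",np.vstack(a)[:,:,::-1])
E
```

```text
18.0333 [410.332  -5.946 272.562] [ 0.653 -0.515 -0.297]
[(-60, 0, np.float64(-0.01)), (-60, None, np.float64(-0.01)), (-90, 0, np.float64(0.0)), (-90, None, np.float64(0.0)), (-115, 0, np.float64(-0.01)), (-115, None, np.float64(-0.01))]
```

View pics/c8.png

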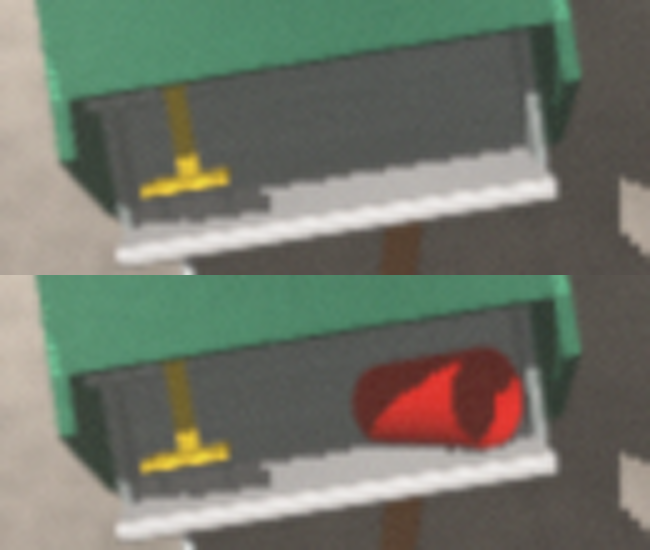

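The front edge and the catch (188,460) match the starting picture, so the bin is shut and latched. The cup lies inside at (440,400). Hand in.

```bash
python3 -c "
from rig import r
print(r.sign_off())"
```

```text
the job is handed in; nothing more can be done
None
```

The red cup is in the tip-out bin, the bin is shut with its catch back in its starting position, and the job is handed in at about 18 s; the hand-in returned no verdict, and I did not re-measure the bystanders at the end.

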